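# Count three tablets through the gate of the counting tray

## Task

Count out three disinfectant tablets: with the fingertips, gently sweep the three white tablets across the deck of the blue counting tray, one at a time, through the narrow gate in the dividing wall, so that they drop into the trough behind it. The yellowed tablet is spoilt: it stays on the deck. The tablets crumble, so only push them, never pinch, press hard on or lift them, and leave the jar, bottles and spatula around the tray as they stand.

Things in the scene. Friction and masses are not known exactly. Their poses are not given: they have to be found in the camera images.
- tray: blue tablet counting tray, fixed; origin on the table, z up, +y points across the deck to gate and trough. Flat deck 54 mm above the table, x -115 to 115 mm, y -105 to 85 mm, with a rim round it 14 mm high, 4 mm thick. On the +y side the rim is the dividing wall (y 85 to 89 mm) with one gap, the gate
- trough (a point): middle of the trough's floor, 4 mm above the table. The open trough lies beyond the dividing wall: tray x -115 to 115 mm, y 89 to 147 mm, its floor 50 mm below the deck, outer wall top 68 mm above the table. Its clear lid is folded right back outside it, reaches tray y = 182 mm and is not used
- gate (a point): middle of the gate, on the floor of the deck, 54 mm above the table, half-way through the 4 mm dividing wall. The gate is 46 mm wide along the tray's x, between two rounded jambs 14 mm high; it is open above. The deck ends 2 mm beyond this point and drops straight into the trough
- tablet_a_center (a point): white disinfectant tablet, a flat disc 30 mm across and 10 mm thick, about 12 g, lying flat on the tray's deck at the start (it slides easily when pushed); this point is its centre, half-way up, so 5 mm above what it lies on
- tablet_b_center (a point): white disinfectant tablet, a flat disc 30 mm across and 10 mm thick, about 12 g, lying flat on the tray's deck at the start (it slides easily when pushed); this point is its centre, half-way up, so 5 mm above what it lies on
- tablet_c_center (a point): white disinfectant tablet, a flat disc 30 mm across and 10 mm thick, about 12 g, lying flat on the tray's deck at the start (it slides easily when pushed); this point is its centre, half-way up, so 5 mm above what it lies on
- tablet_yellow_center (a point): yellowed, spoilt disinfectant tablet, a flat disc 30 mm across and 10 mm thick, about 12 g, lying flat on the tray's deck at the start (it slides easily when pushed); this point is its centre, half-way up, so 5 mm above what it lies on
- stock_jar: bystander: white jar with blue cap, 72 mm across, 95 mm high, standing on the table beside the tray's -y side; origin at the middle of its base
- dropper: bystander: white dropper bottle, 24 mm across, 60 mm high, standing near the tray's -y side; origin at the middle of its base
- spatula: bystander: counting spatula, 210 mm long, 22 mm wide, 8 mm high, lying on the table beyond the tray's +x side; origin at its middle on the table, blade along its +x
- wash_bottle: bystander: 1 l white bottle with blue cap, 84 mm across, 225 mm high, standing well away to the robot's right; origin at the middle of its base
Mind the look-alikes: they are no part of the job. What is shaped like the part that bears tablet_c_center but turquoise is not meant.

How it is judged (in metres and radians):
On the way, in this order (a step that is already met when the one before it is completed fails the run):
1. a first white tablet lies in the trough (((y of tablet_a_center in the frame of tray between 0.089 and 0.147 m and x of tablet_a_center in the frame of tray between -0.115 and 0.115 m and z of tablet_a_center in the frame of tray below 0.046 m) or (y of tablet_b_center in the frame of tray between 0.089 and 0.147 m and x of tablet_b_center in the frame of tray between -0.115 and 0.115 m and z of tablet_b_center in the frame of tray below 0.046 m) or (y of tablet_c_center in the frame of tray between 0.089 and 0.147 m and x of tablet_c_center in the frame of tray between -0.115 and 0.115 m and z of tablet_c_center in the frame of tray below 0.046 m))), for 0.2 s.
2. after it a second white tablet lies in the trough ((((y of tablet_a_center in the frame of tray between 0.089 and 0.147 m and x of tablet_a_center in the frame of tray between -0.115 and 0.115 m and z of tablet_a_center in the frame of tray below 0.046 m) and (y of tablet_b_center in the frame of tray between 0.089 and 0.147 m and x of tablet_b_center in the frame of tray between -0.115 and 0.115 m and z of tablet_b_center in the frame of tray below 0.046 m)) or ((y of tablet_a_center in the frame of tray between 0.089 and 0.147 m and x of tablet_a_center in the frame of tray between -0.115 and 0.115 m and z of tablet_a_center in the frame of tray below 0.046 m) and (y of tablet_c_center in the frame of tray between 0.089 and 0.147 m and x of tablet_c_center in the frame of tray between -0.115 and 0.115 m and z of tablet_c_center in the frame of tray below 0.046 m)) or ((y of tablet_b_center in the frame of tray between 0.089 and 0.147 m and x of tablet_b_center in the frame of tray between -0.115 and 0.115 m and z of tablet_b_center in the frame of tray below 0.046 m) and (y of tablet_c_center in the frame of tray between 0.089 and 0.147 m and x of tablet_c_center in the frame of tray between -0.115 and 0.115 m and z of tablet_c_center in the frame of tray below 0.046 m)))), for 0.2 s.
3. after that the third white tablet lies in the trough (y of tablet_a_center in the frame of tray between 0.089 and 0.147 m and x of tablet_a_center in the frame of tray between -0.115 and 0.115 m and z of each of tablet_a_center, tablet_b_center, tablet_c_center in the frame of tray below 0.046 m and y of tablet_b_center in the frame of tray between 0.089 and 0.147 m and x of tablet_b_center in the frame of tray between -0.115 and 0.115 m and y of tablet_c_center in the frame of tray between 0.089 and 0.147 m and x of tablet_c_center in the frame of tray between -0.115 and 0.115 m), for 0.2 s.
At the end, for the whole second after the job is handed in: All three white tablets lie at rest in the trough (centre between its walls and at least 8 mm below the deck's level), having dropped in one after another; the yellowed tablet lies flat and at rest on the deck (all of step 3 and y of tablet_yellow_center in the frame of tray between -0.105 and 0.085 m and x of tablet_yellow_center in the frame of tray between -0.115 and 0.115 m and z of tablet_yellow_center in the frame of tray between 0.055 and 0.063 m and linear speed of each of tablet_a, tablet_b, tablet_c, tablet_yellow below 0.02 m/s); the robot touches nothing.
It fails at once if a tablet is lifted (its centre more than 17 mm above the deck, 12 mm above where it lies) (height (world z) of any of tablet_a_center, tablet_b_center, tablet_c_center, tablet_yellow_center above 0.071 m).
It fails at once if a tablet is pinched or pressed hard by the fingers (more than 15 N) (contact force between the fingers and tablet_a above 15 N or contact force between the fingers and tablet_b above 15 N or contact force between the fingers and tablet_c above 15 N or contact force between the fingers and tablet_yellow above 15 N).
It fails at once if the yellowed tablet goes through the gate (y of tablet_yellow_center in the frame of tray above 0.089 m).
It fails at once if a bystander is shifted more than 15 mm or tipped over (distance of any of stock_jar, dropper, spatula, wash_bottle from where it was at the start of the episode above 0.015 m or angle between any of stock_jar, dropper, spatula, wash_bottle's own z axis and vertical above 0.35 rad).
It also fails if it takes over 54 s, if anything falls off the work surface, if the arm or the gripper's body presses on something with over 40 N, if the wrist force passes 120 N, or if a joint passes its speed limit or range.

## Robot

A 6-joint arm with a two-finger parallel gripper is mounted at the origin on the work surface. World frame = base frame: x ahead of the robot, y to its left, z up, the work surface at z = 0. Lengths are in m, angles in degrees, forces in N, time in s.
With the tool pointing down it reaches from about 0.4 to 0.825 m from the base axis. Payload 7 kg.
Tool frame: the origin (TCP) lies between the finger pads; the fingertips stand 22 mm ahead of it and the grasp point (between the pads) lies 3 mm ahead of it; z points along the fingers, y is the line along which they close (so a half turn about z gives the same grasp; the last joint's range is limited). The gripper opens to 88 mm and grips with 3 to 60 N. Pads are 19 mm wide; open, the fingers measure 130 mm over their backs; the gripper's body (78 mm by 193 mm) begins 47 mm behind the grasp point.
Start: joints at [-47.206, 20.546, 0.682, 0, -70.136, -16.507], TCP at [0.299, -0.605, 0.249] pointing down, gripper open.
Joint ranges: [-176.03, 176.03], [-82.01, 121.73], [-58.28, 71.71], [-173.87, 95.51], [-174.79, -0.11], [-173.66, 173.66]. Speed limits (degrees/s): [136.94, 136.94, 172.46, 180, 180, 180].

## Interface

Orientations are given as [roll, pitch, yaw] about the fixed x, y, z axes, in that order (R = Rz(yaw) Ry(pitch) Rx(roll)).
In Python, from plant import ctrl gives the robot as it stands.
- The arm moves only by the tool apply_moves, never from a script. Its argument "targets" is a list of rows, each an object with "travel": the shift along the tool's x, y, z in mm, a list of three; "roll": the turn about the tool's z in degrees; "jaw": the finger opening in mm, from 0 to 87.6. In form: [{"travel": [tx, ty, tz], "roll": roll, "jaw": jaw}, ...]. A call has 1 to 10 rows; each row shifts and turns the commanded pose from where the row before left it, along the tool's axes as they then stand; what a row does not reach is not made up. A row lasts 1/10 s, in which the tool goes at most 50 mm and 8.59 degrees, less where a joint would pass 70% of its speed; a pose out of reach is approached as far as the arm can. A call with a gripper value outside its range is refused whole. The fingers move at their own pace and stop on an object; the grip force is fixed at half the most. Time passes only in rows, so rows that do not move let the fingers close. It gives the time, the measured TCP pose, the force, the opening and the grip force at its end, in the units of the state.
- ctrl.get_obs(): the state, without advancing time (a new reading comes with each control period).
- ctrl.snapshot(name): name is "scene" or "top" or "wrist"; returns the picture (480x640x3 uint8, red, green, blue); there is no depth.
- ctrl.calibration(name): a dict with "K" (3x3 intrinsics, pixels), "dist_coeffs" ([k1, k2, p1, p2, k3] as OpenCV has them; the pictures are not rectified), "extrinsics" (4x4, takes a point from camera to world coordinates); the wrist camera has in their place "hand_eye" (4x4, takes a point from camera to tool coordinates, whose origin is the TCP and whose axes are the flange's). Camera axes: x right, y down, z forward; pixel columns grow to the right and rows downward; lengths in m; the calibration is good to about 2 mm. A picture is of the moment at which its call begins: read the wrist's pose just before it. calibration takes no time and is no camera call.
- ctrl.close_job(): hands the job in; it is judged then, once.
The state is a dict: "clock": time; "joint_pos": joint angles; "qvel": joint speeds; "tau": joint torques, N m; "tool_pos": TCP position; "orientation": TCP orientation; "force": force on the tool from outside, world axes, zero at the start; "moment": the same for the moment, N m; "opening": finger opening in m; "gripper_force": force on a finger pad.
Only numpy, scipy, OpenCV 4.12 (cv2) and the standard library are available. Lean on these libraries where they do the work, as an engineer would, in place of code of your own. Each camera call takes 0.05 s, during which the arm holds its last target. There are 200 camera calls.

## Working session

There is one attempt and no reset: what is moved stays moved. The work goes in short steps, Python scripts to look and compute and a tool call to move; the robot and the scene stay as the last step left them, time stands still between calls to the robot, and variables do not carry over. Pictures are saved under pics/ and viewed, at most 10 in all, crops included, and the job is handed in when it is done.

Besides the shell and the picture viewer there is one more tool, called after "Call:" in YAML: its name, and indented under it one key for each argument. apply_moves: Moves the arm, as the interface text tells. Its arguments: {"type":"object","properties":{"targets":{"type":"array","items":{"type":"object","properties":{"travel":{"type":"array","items":{"type":"number"}},"roll":{"type":"number"},"jaw":{"type":"number"}}}}},"required":["targets"]}

```bash
mkdir -p pics; ls
python3 - <<'E'
from plant import ctrl
import cv2,numpy as np
np.set_printoptions(precision=4,suppress=True)
o=ctrl.get_obs();print({k:np.round(o[k],4) for k in o})
for n in("scene","top"):
    im=ctrl.snapshot(n);cv2.imwrite(f"pics/{n}0.png",im[:,:,::-1]);c=ctrl.calibration(n)
    print(n,c)
print(ctrl.calibration("wrist"))
E
```

```text
pics
{'clock': np.float64(0.0), 'joint_pos': array([-47.2065,  20.5898,   0.634 ,  -0.0194, -70.1358, -16.5057]), 'qvel': array([ 0.0279,  0.0343, -0.0154,  0.0102,  0.071 ,  0.0204]), 'tau': array([ -0.0016, -58.2712,  29.3049,   6.997 ,   0.0068,  -0.0002]), 'tool_pos': array([ 0.2987, -0.6048,  0.2476]), 'orientation': array([ 179.907 ,   -0.0086, -153.7188]), 'force': array([ 1.1327, -0.0213, -0.1849]), 'moment': array([-0.005 ,  0.0302,  0.0497]), 'gripper_force': np.float64(0.0), 'opening': np.float64(0.0874)}
scene {'K': array([[474.6728,   0.    , 315.112 ],
       [  0.    , 474.6728, 245.325 ],
       [  0.    ,   0.    ,   1.    ]]), 'dist_coeffs': array([0.0193, 0.    , 0.    , 0.    , 0.    ]), 'extrinsics': array([[-0.074 ,  0.7589, -0.6469,  1.2459],
       [ 0.9972,  0.0655, -0.0372, -0.1366],
       [ 0.0142, -0.6479, -0.7616,  0.8435],
       [ 0.    ,  0.    ,  0.    ,  1.    ]])}
top {'K': array([[460.3542,   0.    , 310.7241],
       [  0.    , 460.3542, 241.6813],
       [  0.    ,   0.    ,   1.    ]]), 'dist_coeffs': array([0.0339, 0.    , 0.    , 0.    , 0.    ]), 'extrinsics': array([[-0.0135, -0.9816,  0.1902,  0.4044],
       [-0.9999,  0.0135, -0.0013, -0.1554],
       [-0.0013, -0.1902, -0.9817,  0.9369],
       [ 0.    ,  0.    ,  0.    ,  1.    ]])}
{'K': array([[362.817 ,   0.    , 320.7136],
       [  0.    , 362.817 , 245.2453],
       [  0.    ,   0.    ,   1.    ]]), 'dist_coeffs': array([-0.0259,  0.    ,  0.    ,  0.    ,  0.    ]), 'hand_eye': array([[-0.0008, -0.9534, -0.3018,  0.0829],
       [ 1.    , -0.0009,  0.0002, -0.0004],
       [-0.0004, -0.3018,  0.9534, -0.1357],
       [ 0.    ,  0.    ,  0.    ,  1.    ]])}
```

View pics/top0.png

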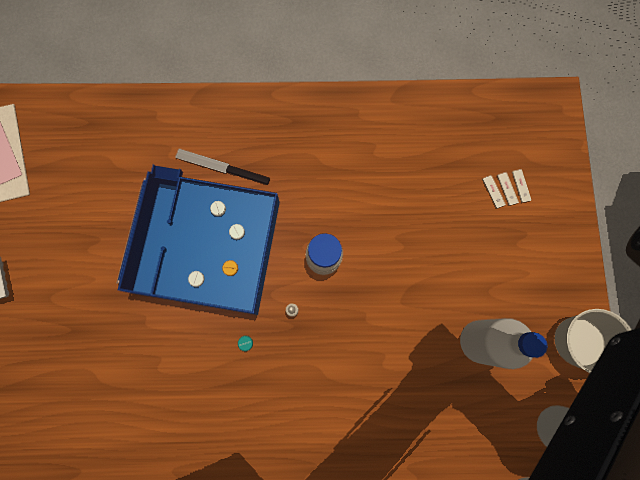

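View pics/scene0.png

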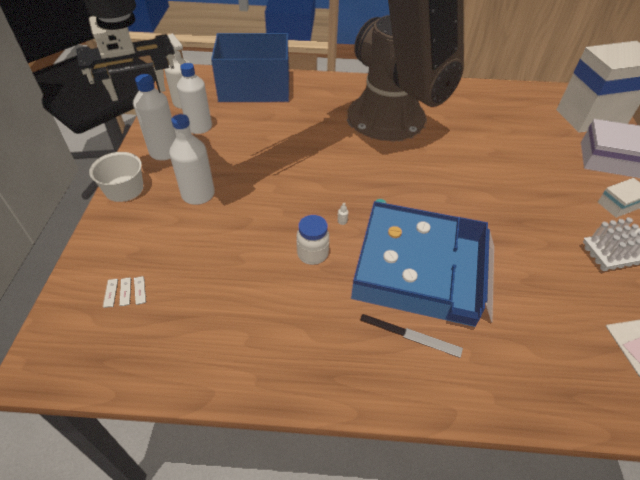

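The top view shows three white discs at (218,208), (237,231) and (196,278), the yellow one at (230,268), and a turquoise look-alike off the tray at (245,343). The gate is between the jambs at about (170,222) and (164,249). The scene view agrees: whites at (424,227), (391,257), (410,275), yellow at (395,232).

```bash
cat > h.py <<'E'
import numpy as np,cv2
from plant import ctrl
from scipy.spatial.transform import Rotation as R
np.set_printoptions(precision=4,suppress=True)
def pose(o):
    T=np.eye(4);T[:3,:3]=R.from_euler('xyz',o["orientation"],degrees=True).as_matrix();T[:3,3]=o["tool_pos"];return T
def shot(n):
    c=ctrl.calibration(n);o=ctrl.get_obs();im=ctrl.snapshot(n)
    T=c["extrinsics"] if n!="wrist" else pose(o)@c["hand_eye"]
    return im,c["K"],c["dist_coeffs"],T
def ray(px,z,K,d,T):
    p=cv2.undistortPoints(np.array(px,float).reshape(-1,1,2),K,d).reshape(-1,2)
    v=np.c_[p,np.ones(len(p))]@T[:3,:3].T
    return T[:3,3]+v*((z-T[2,3])/v[:,2])[:,None]
def blobs(im,kind,amin=60):
    h=cv2.cvtColor(im,cv2.COLOR_RGB2HSV)
    m={"white":cv2.inRange(h,(0,0,130),(179,80,255)),"yellow":cv2.inRange(h,(12,120,120),(30,255,255)),
       "blue":cv2.inRange(h,(100,120,20),(125,255,255)),"deck":cv2.inRange(h,(98,120,110),(115,255,255))}[kind]
    n,l,s,c=cv2.connectedComponentsWithStats(m)
    return m,[(c[i],s[i]) for i in range(1,n) if s[i][4]>amin]
E
python3 - <<'E'
from h import *
im,K,d,T=shot("top")
for k in("white","yellow"):
    for c,s in blobs(im,k)[1]:
        if 120<c[0]<300 and 150<c[1]<330: print(k,c,s,ray(c,.062,K,d,T)[0])
for n,p,z in [("jambs",[(170,222),(164,249)],.068),("-y corners",[(257,316),(278,197)],.068),("bottle top",[(532,345)],.225),("jar",[(325,248)],.095),("dropper",[(292,309)],.06),("spat",[(178,153),(269,181)],.008)]: print(n,ray(p,z,K,d,T))
print(R.from_matrix(ctrl.calibration("top")["extrinsics"][:3,:3]).as_euler('xyz',degrees=True))
cv2.imwrite("pics/crop.png",cv2.resize(im[150:330,110:310],None,fx=3.3,fy=3.3,interpolation=cv2.INTER_CUBIC)[:,:,::-1])
E
```

```text
white [201.6573 160.2184] [176 149  53  24 499] [0.7429 0.0593 0.062 ]
white [217.2011 207.5575] [210 201  15  15 174] [0.6447 0.026  0.062 ]
white [236.1648 230.8791] [229 224  15  15 182] [ 0.5974 -0.0119  0.062 ]
white [195.4337 278.0408] [188 271  16  15 196] [0.5065 0.0639 0.062 ]
white [291.5172 309.1839] [286 304  12  12  87] [ 0.4451 -0.1186  0.062 ]
yellow [279.0818 262.2217] [     0     77    610    403 163490] [ 0.5347 -0.0952  0.062 ]
yellow [218.8535 177.6768] [192 172  58  11 198] [0.706  0.0242 0.062 ]
yellow [229.6611 267.5056] [222 260  16  16 180] [ 0.5258 -0.0007  0.062 ]
jambs [[0.6153 0.115  0.068 ]
 [0.5624 0.1241 0.068 ]]
-y corners [[ 0.4332 -0.0545  0.068 ]
 [ 0.6628 -0.0936  0.068 ]]
bottle top [[ 0.3805 -0.485   0.225 ]]
jar [[ 0.5553 -0.1828  0.095 ]]
dropper [[ 0.4456 -0.1194  0.06  ]]
spat [[ 0.7804  0.1231  0.008 ]
 [ 0.7159 -0.0704  0.008 ]]
[-169.034     0.0769  -90.7754]
```

View pics/crop.png

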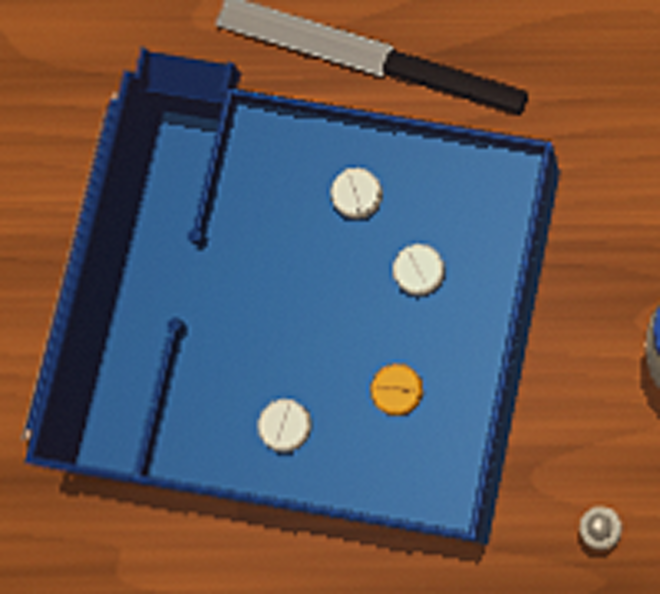

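Candidates (top view): whites at (217,208), (236,231) and (195,278) on the deck are the targets. The yellow one at (230,268) stays, the turquoise disc at (245,343) is on the table, and the dropper at (292,309) is a bottle. The crop confirms this. Next I raise the arm and turn the tool in line with the tray (yaw about -9.8°).

Call:
apply_moves:
  targets:
    - {"travel": [0,0,-50],"roll": -8,"jaw": 20}
    - {"travel": [0,0,-50],"roll": -8,"jaw": 20}
    - {"travel": [0,0,-30],"roll": -8,"jaw": 20}
    - {"travel": [0,0,0],"roll": -8,"jaw": 20}
    - {"travel": [0,0,0],"roll": -8,"jaw": 20}
    - {"travel": [0,0,0],"roll": -8,"jaw": 20}
    - {"travel": [0,0,0],"roll": -6,"jaw": 20}
    - {"travel": [0,0,0],"roll": 0,"jaw": 20}

```text
clock: 0.95
tool_pos: [0.2989, -0.6051, 0.3782]
orientation: [180.0, 0.0, -99.6]
force: [0.1, 0.2, 0.1]
opening: 0.0294
gripper_force: 0.0
```

Call:
apply_moves:
  targets:
    - {"travel": [-46,-10,0],"roll": 0,"jaw": 20}
    - {"travel": [-46,-10,0],"roll": 0,"jaw": 20}
    - {"travel": [-46,-10,0],"roll": 0,"jaw": 20}
    - {"travel": [-46,-10,0],"roll": 0,"jaw": 20}
    - {"travel": [-46,-10,0],"roll": 0,"jaw": 20}
    - {"travel": [-46,-10,0],"roll": 0,"jaw": 20}
    - {"travel": [-46,-10,0],"roll": 0,"jaw": 20}
    - {"travel": [-46,-10,0],"roll": 0,"jaw": 20}

```text
clock: 1.75
tool_pos: [0.44, -0.2541, 0.3787]
orientation: [-180.0, 0.0, -99.9]
force: [1.7, 0.1, 0.3]
opening: 0.0202
gripper_force: 0.0
```

Call:
apply_moves:
  targets:
    - {"travel": [-46,-10,0],"roll": 0,"jaw": 20}
    - {"travel": [-46,-10,0],"roll": 0,"jaw": 20}
    - {"travel": [-46,-10,0],"roll": 0,"jaw": 20}
    - {"travel": [-46,-10,0],"roll": 0,"jaw": 20}
    - {"travel": [-46,-10,20],"roll": 0,"jaw": 20}
    - {"travel": [-46,-10,20],"roll": 0,"jaw": 20}
    - {"travel": [-38,-10,30],"roll": 0,"jaw": 20}
    - {"travel": [-20,-10,40],"roll": 0,"jaw": 20}
    - {"travel": [-13,-4,20],"roll": 0,"jaw": 20}
    - {"travel": [0,0,0],"roll": 0,"jaw": 20}

```text
clock: 2.75
tool_pos: [0.5792, 0.071, 0.2453]
orientation: [179.7, -0.2, -99.8]
force: [-0.1, 0.3, 0.6]
opening: 0.02
gripper_force: 0.0
```

Run:
```python
from h import *
o=ctrl.get_obs();print(o["clock"],o["tool_pos"],o["orientation"],o["opening"],o["joint_pos"])
im,K,d,T=shot("wrist")
for k in("white","yellow"):
    for c,s in blobs(im,k,300)[1]: print(k,c,s,ray(c,.063,K,d,T)[0])
np.savez("w.npz",im=im,K=K,d=d,T=T)
cv2.imwrite("pics/w1.png",im[:,:,::-1])
```

```text
2.75 [0.5792 0.071  0.2453] [179.6543  -0.1842 -99.8232] 0.019989565448663944 [ 26.1423  12.3431 -11.1774  -0.0586 -66.8675 -35.9428]
white [281.2731 135.6678] [ 263  117   38   39 1135] [ 0.5968 -0.0126  0.063 ]
white [237.9735 189.0954] [ 220  172   37   36 1017] [0.6433 0.0249 0.063 ]
white [398.0646 204.4258] [381 188  35  34 944] [0.5063 0.0627 0.063 ]
white [152.053  240.8457] [ 142  191   22  102 2094] [0.7325 0.0573 0.063 ]
white [ 18.0252 313.8648] [   0  265   47   78 1945] [0.8888 0.1066 0.063 ]
white [278.0082 311.3991] [262 292  30  48 852] [0.6333 0.1477 0.063 ]
white [363.2741 311.2235] [351 292  29  48 850] [0.5513 0.162  0.063 ]
white [620.1002 317.583 ] [ 596  295   44   46 1626] [0.2969 0.2157 0.063 ]
white [ 92.4521 358.8314] [  57  345   68   26 1400] [0.8331 0.1683 0.063 ]
white [ 31.4784 394.5085] [   0  370   72   49 2891] [0.916  0.2002 0.063 ]
white [609.3389 394.4251] [ 574  370   66   49 2738] [0.3004 0.3103 0.063 ]
white [229.8937 471.0756] [  34  461  388   19 6377] [0.731  0.3398 0.063 ]
yellow [321.3661 142.8806] [     0      0    640    339 118383] [ 0.5645 -0.0011  0.063 ]
yellow [370.3174 135.8805] [351 118  33  35 586] [0.5229 0.0004 0.063 ]
yellow [265.3022 358.1032] [261 326  11  62 407] [0.6571 0.1974 0.063 ]
yellow [375.9301 357.6289] [370 326  11  62 415] [0.5457 0.2167 0.063 ]
yellow [327.0388 401.3703] [   56   371   530    50 14443] [0.604  0.2617 0.063 ]
```

View pics/w1.png

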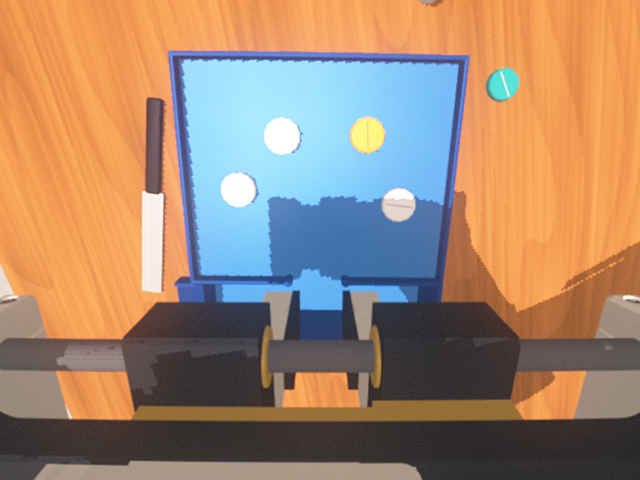

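The wrist view shows whites at (281,136), (238,189) and (398,204), yellow at (370,136), jamb ends at about (291,280) and (344,280), and the -y rim corners at (171,54) and (467,58). Its tablet positions agree with the top view to within 2–3 mm.

```bash
cat >> h.py <<'E'
def frame(G,yaw):
    a=np.radians(yaw);return lambda p:(np.array(p)[:2]-G)@np.array([[np.cos(a),-np.sin(a)],[np.sin(a),np.cos(a)]])
E
python3 - <<'E'
from h import *
w=np.load("w.npz");im,K,d,T=[w[k] for k in("im","K","d","T")]
J=ray([(291,280),(344,280)],.068,K,d,T);C=ray([(170,53),(468,57)],.068,K,d,T)
print(J,C)
for P in(J,C):
    v=P[0]-P[1];print(np.hypot(*v[:2]),np.degrees(np.arctan2(v[1],v[0])))
G=(J[0]+J[1])[:2]/2;f=frame(G,-9.8)
print("G",G,"jambs",f(J[0]),f(J[1]),"corners",f(C[0]),f(C[1]))
for n,p in dict(A=(.5968,-.0126),B=(.6433,.0249),C=(.5063,.0627),Y=(.5225,0),tcp=(.5792,.071)).items(): print(n,f(p)*1000)
cv2.imwrite("pics/g.png",cv2.resize(im[262:302,150:450],None,fx=2.6,fy=2.6,interpolation=cv2.INTER_CUBIC)[:,:,::-1])
E
```

```text
[[0.6135 0.1154 0.068 ]
 [0.5648 0.124  0.068 ]] [[ 0.6695 -0.089   0.068 ]
 [ 0.4395 -0.0463  0.068 ]]
0.04945273429495012 -10.007678742575763
0.23397117931186384 -10.513651042658314
G [0.5892 0.1197] jambs [ 0.0247 -0.0001] [-0.0247  0.0001] corners [ 0.1147 -0.1919] [-0.1193 -0.189 ]
A [  30.0284 -129.0644]
B [ 69.467  -84.1969]
C [-71.9678 -70.2672]
Y [ -45.3321 -129.2948]
tcp [ -1.5443 -49.68  ]
```

View pics/g.png

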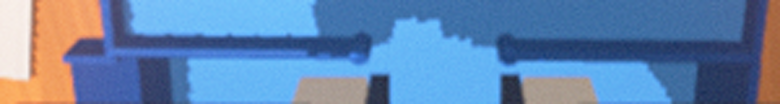

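Positions relative to the gate centre (u = tray x, v = tray y, mm): A(30,-129), B(69,-84), C(-72,-70), yellow(-45,-129). The plan is to hold the fingers 18 mm apart as a cradle and push. A goes first. B and C are first centred sideways with the tool turned 90°, then pushed out. The fingers stop short of the wall.

Call:
apply_moves:
  targets:
    - {"travel": [36,-10,0],"roll": 0,"jaw": 18}
    - {"travel": [36,-11,0],"roll": 0,"jaw": 18}
    - {"travel": [36,-11,20],"roll": 0,"jaw": 18}
    - {"travel": [0,0,45],"roll": 0,"jaw": 18}
    - {"travel": [0,0,45],"roll": 0,"jaw": 18}
    - {"travel": [0,0,15],"roll": 0,"jaw": 18}
    - {"travel": [0,0,0],"roll": 0,"jaw": 18}
    - {"travel": [0,0,0],"roll": 0,"jaw": 18}

```text
clock: 3.6
tool_pos: [0.5948, -0.0423, 0.1264]
orientation: [-179.9, 0.0, -99.8]
force: [1.2, 0.1, 1.0]
opening: 0.0181
gripper_force: 0.0
```

```bash
cat >> h.py <<'E'
def where(n=4):
    f=frame(np.array([.5892,.1197]),-10)
    P=[];Y=[]
    for i in range(n):
        o=ctrl.get_obs();P.append(o["tool_pos"]);Y.append(o["orientation"])
        if i<n-1: ctrl.snapshot("top")
    P=np.array(P);print("z",P[:,2]*1000,"uv",f(P[-1])*1000,"mean",f(P.mean(0))*1000,"rpy",Y[-1],"open",o["opening"],"t",o["clock"],"F",o["force"])
def tabs():
    f=frame(np.array([.5892,.1197]),-10);im,K,d,T=shot("top")
    for k in("white","yellow"):
        for c,s in blobs(im,k,50)[1]:
            if 120<c[0]<280 and 170<c[1]<310 and s[4]<400: print(k,c,s[4],f(ray(c,.0635,K,d,T)[0])*1000)
    return im
E
python3 -c "
from h import *
where();im=tabs();cv2.imwrite('pics/t2.png',im[:,:,::-1])"
```

```text
z [126.3957 126.8691 126.9236 126.7247] uv [  33.725  -158.0152] mean [  33.8015 -158.2342] rpy [-179.8004    0.0681  -99.7238] open 0.018140515069447898 t 3.75 F [-0.5166  0.9541  0.1126]
white [261.6883 180.8961] 77 [ 138.234  -159.0877]
white [195.6424 278.2424] 165 [-72.1369 -70.2259]
```

Call:
apply_moves:
  targets:
    - {"travel": [0,4,20],"roll": 0,"jaw": 18}
    - {"travel": [0,0,20],"roll": 0,"jaw": 18}
    - {"travel": [0,0,6],"roll": 0,"jaw": 18}
    - {"travel": [0,0,0],"roll": 0,"jaw": 18}
    - {"travel": [-4,0,0],"roll": 0,"jaw": 18}
    - {"travel": [-4,0,0],"roll": 0,"jaw": 18}
    - {"travel": [-6,0,0],"roll": 0,"jaw": 18}
    - {"travel": [0,0,0],"roll": 0,"jaw": 18}

```text
clock: 4.6
tool_pos: [0.5927, -0.0265, 0.0791]
orientation: [-179.9, 0.0, -99.7]
force: [0.3, 0.3, -0.6]
opening: 0.0182
gripper_force: 0.0
```

```bash
python3 -c "
from h import *
where(2);im,K,d,T=shot('wrist');cv2.imwrite('pics/w2.png',im[:,:,::-1])"
```

```text
z [79.0517 78.868 ] uv [  28.6643 -143.7473] mean [  28.7613 -143.5724] rpy [-179.9611    0.0175  -99.6695] open 0.01792195327131271 t 4.65 F [ 0.1696 -0.2281  0.1443]
```

View pics/w2.png

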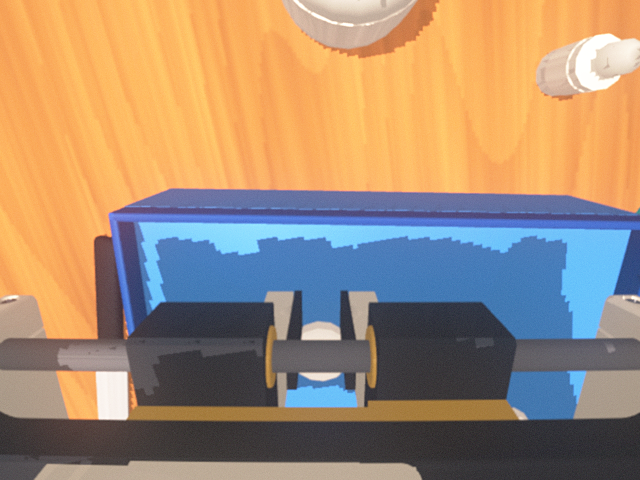

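The wrist view shows tablet A centred between the two fingertips at about (322,352), in the cradle.

Call:
apply_moves:
  targets:
    - {"travel": [-6,3,0],"roll": 0,"jaw": 18}
    - {"travel": [-6,3,0],"roll": 0,"jaw": 18}
    - {"travel": [-6,3,0],"roll": 0,"jaw": 18}
    - {"travel": [-6,3,0],"roll": 0,"jaw": 18}
    - {"travel": [-6,3,0],"roll": 0,"jaw": 18}
    - {"travel": [-6,3,0],"roll": 0,"jaw": 18}
    - {"travel": [-6,3,0],"roll": 0,"jaw": 18}
    - {"travel": [-6,3,0],"roll": 0,"jaw": 18}
    - {"travel": [-6,3,0],"roll": 0,"jaw": 18}
    - {"travel": [-4,2,0],"roll": 0,"jaw": 18}

```text
clock: 5.7
tool_pos: [0.5732, 0.0352, 0.0785]
orientation: [180.0, 0.0, -99.7]
force: [-0.2, -0.4, -0.6]
opening: 0.0178
gripper_force: 0.0
```

Call:
apply_moves:
  targets:
    - {"travel": [-6,0,0],"roll": 0,"jaw": 18}
    - {"travel": [-6,0,0],"roll": 0,"jaw": 18}
    - {"travel": [-6,0,0],"roll": 0,"jaw": 18}
    - {"travel": [-6,0,0],"roll": 0,"jaw": 18}
    - {"travel": [-6,0,0],"roll": 0,"jaw": 18}
    - {"travel": [-6,0,0],"roll": 0,"jaw": 18}
    - {"travel": [-6,0,0],"roll": 0,"jaw": 18}
    - {"travel": [0,0,0],"roll": 0,"jaw": 18}

```text
clock: 6.5
tool_pos: [0.5807, 0.0768, 0.0784]
orientation: [-180.0, 0.0, -99.7]
force: [-0.2, -0.1, -0.5]
opening: 0.018
gripper_force: 0.0
```

```bash
python3 -c "
from h import *
where(3)
for n in ('wrist','scene'):
    im,K,d,T=shot(n);cv2.imwrite('pics/'+n+'3.png',im[:,:,::-1])
cv2.imwrite('pics/s3.png',cv2.resize(im[190:330,340:510],None,fx=4,fy=4)[:,:,::-1])"
```

```text
z [78.4457 78.4316 78.3923] uv [ -1.1508 -44.4234] mean [ -1.0546 -44.0897] rpy [179.9909  -0.0056 -99.6948] open 0.017879378481860386 t 6.6 F [0.2336 0.5425 0.0057]
```

View pics/s3.png

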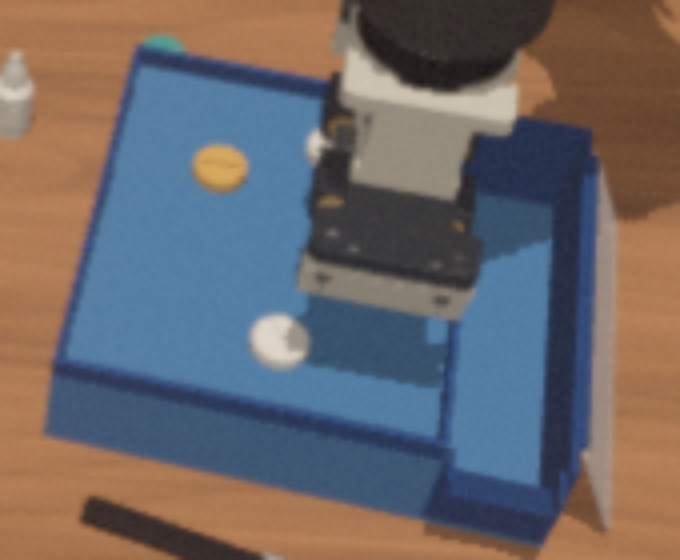

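Scene crop: A is hidden under the gripper, heading to the gate, and B, yellow and C are undisturbed. On to the edge.

Call:
apply_moves:
  targets:
    - {"travel": [-5,-1,0],"roll": 0,"jaw": 18}
    - {"travel": [-5,0,0],"roll": 0,"jaw": 18}
    - {"travel": [-5,0,0],"roll": 0,"jaw": 18}
    - {"travel": [-5,0,0],"roll": 0,"jaw": 18}
    - {"travel": [-5,0,0],"roll": 0,"jaw": 18}
    - {"travel": [-4,0,0],"roll": 0,"jaw": 18}
    - {"travel": [0,0,0],"roll": 0,"jaw": 18}
    - {"travel": [0,0,0],"roll": 0,"jaw": 18}

```text
clock: 7.5
tool_pos: [0.5862, 0.1046, 0.0784]
orientation: [180.0, -0.0, -99.7]
force: [-0.2, 0.1, -0.6]
opening: 0.0181
gripper_force: 0.0
```

```bash
python3 -c "
from h import *
where(2)
im,K,d,T=shot('wrist');a=im[230:430,230:420]
im,K,d,T=shot('scene');b=im[190:330,340:510]
r=lambda x:cv2.resize(x,(390,400))
cv2.imwrite('pics/c4.png',np.hstack([r(a),r(b)])[:,:,::-1])"
```

```text
z [78.3947 78.3797] uv [ -0.3117 -15.6101] mean [ -0.2977 -15.5112] rpy [179.9889  -0.0071 -99.7098] open 0.01766577736261979 t 7.55 F [0.2862 0.8029 1.0608]
```

View pics/c4.png

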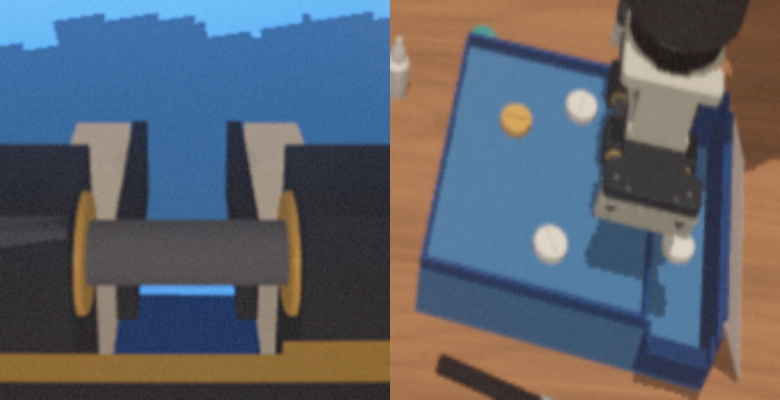

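The wrist and scene views show A through the gate, lying on the trough floor at about (678,247) in the crop, with nothing left between the fingers. Next I lift, move behind B and turn the tool 90°.

Call:
apply_moves:
  targets:
    - {"travel": [3,0,-30],"roll": 0,"jaw": 18}
    - {"travel": [0,0,-30],"roll": 0,"jaw": 18}
    - {"travel": [22,-32,0],"roll": 0,"jaw": 18}
    - {"travel": [22,-32,0],"roll": 0,"jaw": 18}
    - {"travel": [22,-32,0],"roll": 0,"jaw": 18}
    - {"travel": [0,0,0],"roll": -8.5,"jaw": 18}
    - {"travel": [0,0,0],"roll": -8.5,"jaw": 18}
    - {"travel": [0,0,0],"roll": -8.5,"jaw": 18}
    - {"travel": [0,0,0],"roll": -8.5,"jaw": 18}
    - {"travel": [0,0,0],"roll": -8.5,"jaw": 18}

```text
clock: 8.65
tool_pos: [0.6691, 0.0199, 0.1383]
orientation: [180.0, 0.0, -56.9]
force: [0.6, 0.1, -0.3]
opening: 0.018
gripper_force: 0.0
```

Call:
apply_moves:
  targets:
    - {"travel": [0,0,0],"roll": -8.5,"jaw": 18}
    - {"travel": [0,0,0],"roll": -8.5,"jaw": 18}
    - {"travel": [0,0,0],"roll": -8.5,"jaw": 18}
    - {"travel": [0,0,0],"roll": -8.5,"jaw": 18}
    - {"travel": [0,0,0],"roll": -8.5,"jaw": 18}
    - {"travel": [0,0,0],"roll": -5.3,"jaw": 18}
    - {"travel": [0,0,0],"roll": 0,"jaw": 18}

```text
clock: 9.35
tool_pos: [0.6692, 0.02, 0.1384]
orientation: [180.0, 0.0, -9.4]
force: [-0.4, -0.6, -0.3]
opening: 0.0181
gripper_force: 0.0
```

```bash
python3 -c "
from h import *
where(3);tabs()"
```

```text
z [138.3777 138.3938 138.4064] uv [ 96.1109 -84.2323] mean [ 96.0868 -84.2643] rpy [179.9973   0.0061  -9.592 ] open 0.01802119181520492 t 9.45 F [-0.0397 -0.5891 -0.6302]
white [217.3169 207.6197] 142 [ 70.4635 -83.2407]
white [156.5478 237.1783] 157 [-6.2043 20.4428]
white [195.4724 278.1106] 199 [-71.942  -69.8558]
yellow [229.6557 267.6284] 183 [ -41.93   -129.9249]
```

Call:
apply_moves:
  targets:
    - {"travel": [0,0,25],"roll": 0,"jaw": 18}
    - {"travel": [0,0,25],"roll": 0,"jaw": 18}
    - {"travel": [0,0,9],"roll": 0,"jaw": 18}
    - {"travel": [0,0,0],"roll": 0,"jaw": 18}
    - {"travel": [-4,0,0],"roll": 0,"jaw": 18}
    - {"travel": [-4,0,0],"roll": 0,"jaw": 18}
    - {"travel": [-6,0,0],"roll": 0,"jaw": 18}
    - {"travel": [-6,0,0],"roll": 0,"jaw": 18}
    - {"travel": [-6,0,0],"roll": 0,"jaw": 18}
    - {"travel": [-6,0,0],"roll": 0,"jaw": 18}

```text
clock: 10.5
tool_pos: [0.6372, 0.0256, 0.0798]
orientation: [-180.0, -0.0, -9.4]
force: [0.1, 0.5, -0.2]
opening: 0.0181
gripper_force: 0.0
```

Call:
apply_moves:
  targets:
    - {"travel": [-6,0,0],"roll": 0,"jaw": 18}
    - {"travel": [-6,0,0],"roll": 0,"jaw": 18}
    - {"travel": [-6,0,0],"roll": 0,"jaw": 18}
    - {"travel": [-6,0,0],"roll": 0,"jaw": 18}
    - {"travel": [-6,0,0],"roll": 0,"jaw": 18}
    - {"travel": [-6,0,0],"roll": 0,"jaw": 18}
    - {"travel": [-5,0,0],"roll": 0,"jaw": 18}
    - {"travel": [-2,0,0],"roll": 0,"jaw": 18}
    - {"travel": [5,0,0],"roll": 0,"jaw": 18}
    - {"travel": [0,0,0],"roll": 0,"jaw": 18}

```text
clock: 11.5
tool_pos: [0.6012, 0.0317, 0.0796]
orientation: [-180.0, -0.0, -9.4]
force: [-0.1, -1.1, -0.5]
opening: 0.0182
gripper_force: 0.0
```

Call:
apply_moves:
  targets:
    - {"travel": [0,0,-30],"roll": 0,"jaw": 18}
    - {"travel": [40,0,-30],"roll": 8.5,"jaw": 18}
    - {"travel": [0,0,0],"roll": 8.5,"jaw": 18}
    - {"travel": [0,0,0],"roll": 8.5,"jaw": 18}
    - {"travel": [0,0,0],"roll": 8.5,"jaw": 18}
    - {"travel": [0,0,0],"roll": 8.5,"jaw": 18}
    - {"travel": [0,0,0],"roll": 8.5,"jaw": 18}
    - {"travel": [0,0,0],"roll": 8.5,"jaw": 18}
    - {"travel": [0,0,0],"roll": 8.5,"jaw": 18}
    - {"travel": [0,0,0],"roll": 8.5,"jaw": 18}

```text
clock: 12.5
tool_pos: [0.64, 0.025, 0.1393]
orientation: [180.0, -0.0, -86.3]
force: [-0.3, 0.3, -0.5]
opening: 0.0176
gripper_force: 0.0
```

Call:
apply_moves:
  targets:
    - {"travel": [0,0,0],"roll": 8.5,"jaw": 18}
    - {"travel": [0,0,0],"roll": 5.3,"jaw": 18}
    - {"travel": [0,0,0],"roll": 0,"jaw": 18}

```text
clock: 12.8
tool_pos: [0.6399, 0.025, 0.1393]
orientation: [180.0, -0.0, -99.8]
force: [-0.2, 0.7, 0.2]
opening: 0.018
gripper_force: 0.0
```

```bash
python3 -c "
from h import *
where(3);tabs()
im,K,d,T=shot('wrist');f=frame(np.array([.5892,.1197]),-10)
for k in('white','yellow'):
  for c,s in blobs(im,k,300)[1]:
    p=f(ray(c,.0635,K,d,T)[0])*1000
    if abs(p[0])<112 and -190<p[1]<0: print('w',k,c,s,p)"
```

```text
z [139.2609 139.3017 139.2876] uv [ 66.3289 -84.4333] mean [ 66.3657 -84.4416] rpy [179.9914  -0.0054 -99.5558] open 0.017997418366908907 t 12.9 F [ 0.2869 -0.1233  1.4126]
white [156.2256 237.4451] 164 [-6.8164 20.9351]
white [212.8065 246.2581] 62 [ -6.3771 -89.9103]
white [195.375  278.8571] 168 [-73.3636 -69.9704]
yellow [229.8156 267.648 ] 179 [ -41.9185 -130.2332]
w white [426.9482 265.2782] [ 402  241   51   49 1873] [ -0.4032 -87.5745]
w white [531.7283 288.4863] [ 506  266   52   46 1855] [-69.656  -72.0503]
w white [280.6908 310.2319] [264 291  30  49 841] [ 91.6592 -55.7985]
w white [360.6074 310.216 ] [348 291  30  49 838] [ 39.7755 -56.1666]
w yellow [500.2194 197.3073] [ 475  174   52   49 1969] [ -39.9069 -130.6765]
w yellow [269.5445 357.1043] [266 326  10  62 393] [100.2315 -20.1983]
w yellow [371.8218 357.3317] [366 326  11  62 404] [ 30.6654 -20.4966]
```

B is centred at about (0,-86), with A in the trough and C and yellow unmoved. I descend behind B, slightly to the +u side to stay clear of yellow, and push.

Call:
apply_moves:
  targets:
    - {"travel": [15,30,0],"roll": 0,"jaw": 18}
    - {"travel": [16,30,0],"roll": 0,"jaw": 18}
    - {"travel": [0,0,30],"roll": 0,"jaw": 18}
    - {"travel": [0,0,0],"roll": 0,"jaw": 18}

```text
clock: 13.4
tool_pos: [0.5729, 0.0041, 0.1073]
orientation: [179.8, -0.1, -99.7]
force: [-0.5, 0.7, 0.1]
opening: 0.018
gripper_force: 0.0
```

```bash
python3 -c "
from h import *
where(2)"
```

```text
z [107.281  108.7143] uv [   5.4739 -116.1397] mean [   4.7515 -116.4148] rpy [179.8658  -0.0731 -99.654 ] open 0.018278104877453044 t 13.45 F [-0.6898  0.2219  0.0745]
```

Call:
apply_moves:
  targets:
    - {"travel": [-1,-1,15],"roll": 0,"jaw": 18}
    - {"travel": [0,0,10],"roll": 0,"jaw": 18}
    - {"travel": [0,0,4],"roll": 0,"jaw": 18}
    - {"travel": [0,0,0],"roll": 0,"jaw": 18}
    - {"travel": [-4,0,0],"roll": 0,"jaw": 18}
    - {"travel": [-4,1,0],"roll": 0,"jaw": 18}
    - {"travel": [-6,1,0],"roll": 0,"jaw": 18}
    - {"travel": [-6,1,0],"roll": 0,"jaw": 18}
    - {"travel": [-6,1,0],"roll": 0,"jaw": 18}
    - {"travel": [-6,1,0],"roll": 0,"jaw": 18}

```text
clock: 14.45
tool_pos: [0.577, 0.0386, 0.0806]
orientation: [-180.0, 0.0, -99.7]
force: [-0.3, -0.2, -0.1]
opening: 0.0177
gripper_force: 0.0
```

Call:
apply_moves:
  targets:
    - {"travel": [-6,1,0],"roll": 0,"jaw": 18}
    - {"travel": [-6,0,0],"roll": 0,"jaw": 18}
    - {"travel": [-6,0,0],"roll": 0,"jaw": 18}
    - {"travel": [-6,0,0],"roll": 0,"jaw": 18}
    - {"travel": [-6,0,0],"roll": 0,"jaw": 18}
    - {"travel": [-6,0,0],"roll": 0,"jaw": 18}
    - {"travel": [-4,0,0],"roll": 0,"jaw": 18}
    - {"travel": [0,0,0],"roll": 0,"jaw": 18}

```text
clock: 15.25
tool_pos: [0.5829, 0.078, 0.0804]
orientation: [-180.0, 0.0, -99.7]
force: [-0.7, 0.1, -1.2]
opening: 0.0182
gripper_force: 0.0
```

```bash
python3 -c "
from h import *
where(3);tabs()
im,K,d,T=shot('wrist');f=frame(np.array([.5892,.1197]),-10)
for k in('white','yellow'):
  for c,s in blobs(im,k,100)[1]:
    p=f(ray(c,.0635,K,d,T)[0])*1000
    if abs(p[0])<112 and -190<p[1]<30: print('w',k,c,s,p)"
```

```text
z [80.4293 80.4142 80.3971] uv [  0.8388 -42.6532] mean [  0.9165 -42.4043] rpy [179.9908  -0.003  -99.7052] open 0.0180751475687172 t 15.35 F [-0.7629 -0.5385  0.0754]
white [187.3974 198.4371] 151 [ 79.2979 -21.7534]
white [198.7875 279.6125] 80 [-73.7462 -76.6434]
yellow [229.6576 267.587 ] 184 [ -41.8511 -129.9129]
w white [417.6474 109.2526] [388  80  76  78 190] [ -37.6478 -133.9907]
w white [479.3827 257.8572] [ 445  225   70   67 3614] [-70.6413 -71.6442]
w white [280.6235 310.0569] [264 291  30  49 826] [ 19.1845 -45.366 ]
w white [360.6252 310.1572] [349 291  29  49 827] [-18.2823 -45.4697]
w white [320.6345 330.4863] [301 320  40  20 695] [  0.4027 -34.5882]
w white [281.6854 388.8539] [277 373  10  35 267] [20.0127 -0.8201]
w white [320.5833 374.8667] [301 372  40   8 240] [ 0.3244 -9.3765]
w white [356.1933 391.2331] [312 373  53  35 326] [-17.8169   0.4816]
w white [319.6304 393.5857] [298 385  44  20 671] [0.7636 1.9902]
w yellow [425.7788 119.369 ] [ 389   82   74   76 4344] [ -41.2126 -130.2076]
w yellow [269.5314 357.2068] [266 326  10  62 382] [ 25.4167 -19.5501]
w yellow [371.7684 357.3308] [366 326  11  62 393] [-24.7533 -19.6876]
w yellow [339.6628 411.8241] [ 127  400  391   21 5935] [-9.6851 13.4897]
```

B is held in the cradle at about (320,350) in the wrist image. I push it over the edge.

Call:
apply_moves:
  targets:
    - {"travel": [-5,1,0],"roll": 0,"jaw": 18}
    - {"travel": [-5,0,0],"roll": 0,"jaw": 18}
    - {"travel": [-5,0,0],"roll": 0,"jaw": 18}
    - {"travel": [-5,0,0],"roll": 0,"jaw": 18}
    - {"travel": [-5,0,0],"roll": 0,"jaw": 18}
    - {"travel": [-2,0,0],"roll": 0,"jaw": 18}
    - {"travel": [0,0,0],"roll": 0,"jaw": 18}
    - {"travel": [0,0,0],"roll": 0,"jaw": 18}
    - {"travel": [4,0,0],"roll": 0,"jaw": 18}
    - {"travel": [0,0,-30],"roll": 0,"jaw": 18}

```text
clock: 16.45
tool_pos: [0.5829, 0.0987, 0.1071]
orientation: [179.6, -0.2, -99.8]
force: [0.9, -0.8, -0.7]
opening: 0.0181
gripper_force: 0.0
```

Call:
apply_moves:
  targets:
    - {"travel": [20,33,-30],"roll": 0,"jaw": 18}
    - {"travel": [20,33,0],"roll": 0,"jaw": 18}
    - {"travel": [13,33,0],"roll": 0,"jaw": 18}
    - {"travel": [0,0,0],"roll": -8.5,"jaw": 18}
    - {"travel": [0,0,0],"roll": -8.5,"jaw": 18}
    - {"travel": [0,0,0],"roll": -8.5,"jaw": 18}
    - {"travel": [0,0,0],"roll": -8.5,"jaw": 18}
    - {"travel": [0,0,0],"roll": -8.5,"jaw": 18}
    - {"travel": [0,0,0],"roll": -8.5,"jaw": 18}
    - {"travel": [0,0,0],"roll": -8.5,"jaw": 18}

```text
clock: 17.45
tool_pos: [0.4789, 0.0644, 0.1405]
orientation: [-180.0, -0.0, -39.9]
force: [0.0, 0.6, -0.8]
opening: 0.0182
gripper_force: 0.0
```

Call:
apply_moves:
  targets:
    - {"travel": [0,0,0],"roll": -8.5,"jaw": 18}
    - {"travel": [0,0,0],"roll": -8.5,"jaw": 18}
    - {"travel": [0,0,0],"roll": -8.5,"jaw": 18}
    - {"travel": [0,0,0],"roll": -5.3,"jaw": 18}
    - {"travel": [0,0,0],"roll": 0,"jaw": 18}

```text
clock: 17.95
tool_pos: [0.4789, 0.0644, 0.1405]
orientation: [-180.0, -0.0, -9.4]
force: [0.8, -0.0, 0.3]
opening: 0.0179
gripper_force: 0.0
```

```bash
python3 -c "
from h import *
where(3);im=tabs()
b=shot('scene')[0][190:330,340:510]
cv2.imwrite('pics/c5.png',np.hstack([cv2.resize(im[160:320,110:290],(390,400)),cv2.resize(b,(390,400))])[:,:,::-1])"
```

```text
z [140.517  140.5244 140.523 ] uv [-98.9449 -73.4919] mean [-98.9702 -73.5467] rpy [-179.9947   -0.0048   -9.5986] open 0.01798231909187543 t 18.05 F [-0.5751  0.2435 -0.2168]
white [148.9375 253.75  ] 64 [-40.1741  27.5   ]
white [158.5026 236.6166] 193 [-4.5226 16.9904]
yellow [230.7129 264.901 ] 101 [ -36.4508 -130.8978]
```

View pics/c5.png

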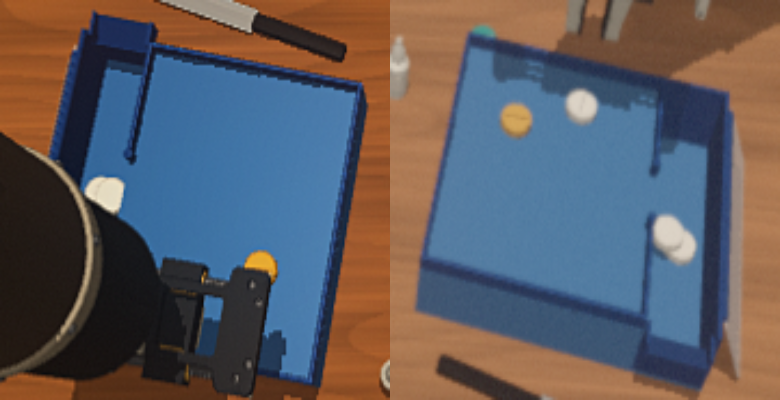

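Both A and B lie in the trough (crop (105,193) in the top view, (672,240) in the scene view). C and yellow are still on the deck, untouched. Now I centre C sideways, slightly toward the gate.

Call:
apply_moves:
  targets:
    - {"travel": [0,-3,25],"roll": 0,"jaw": 18}
    - {"travel": [0,0,25],"roll": 0,"jaw": 18}
    - {"travel": [0,0,11],"roll": 0,"jaw": 18}
    - {"travel": [0,0,0],"roll": 0,"jaw": 18}
    - {"travel": [4,0,0],"roll": 0,"jaw": 18}
    - {"travel": [4,0,0],"roll": 0,"jaw": 18}
    - {"travel": [6,0,0],"roll": 0,"jaw": 18}
    - {"travel": [6,-1,0],"roll": 0,"jaw": 18}
    - {"travel": [6,-1,0],"roll": 0,"jaw": 18}
    - {"travel": [6,-1,0],"roll": 0,"jaw": 18}

```text
clock: 19.15
tool_pos: [0.5124, 0.0655, 0.0796]
orientation: [-180.0, -0.0, -9.4]
force: [-0.7, -0.1, -0.0]
opening: 0.018
gripper_force: 0.0
```

Call:
apply_moves:
  targets:
    - {"travel": [6,-2,0],"roll": 0,"jaw": 18}
    - {"travel": [6,-2,0],"roll": 0,"jaw": 18}
    - {"travel": [6,-2,0],"roll": 0,"jaw": 18}
    - {"travel": [6,-2,0],"roll": 0,"jaw": 18}
    - {"travel": [6,-2,0],"roll": 0,"jaw": 18}
    - {"travel": [6,-1,0],"roll": 0,"jaw": 18}
    - {"travel": [5,0,0],"roll": 0,"jaw": 18}
    - {"travel": [2,0,0],"roll": 0,"jaw": 18}
    - {"travel": [-5,0,0],"roll": 0,"jaw": 18}
    - {"travel": [0,0,0],"roll": 0,"jaw": 18}

```text
clock: 20.15
tool_pos: [0.55, 0.0699, 0.0793]
orientation: [180.0, 0.0, -9.4]
force: [1.1, -0.0, -0.3]
opening: 0.018
gripper_force: 0.0
```

Call:
apply_moves:
  targets:
    - {"travel": [0,0,-30],"roll": 0,"jaw": 18}
    - {"travel": [-40,0,-30],"roll": 8.5,"jaw": 18}
    - {"travel": [0,0,0],"roll": 8.5,"jaw": 18}
    - {"travel": [0,0,0],"roll": 8.5,"jaw": 18}
    - {"travel": [0,0,0],"roll": 8.5,"jaw": 18}
    - {"travel": [0,0,0],"roll": 8.5,"jaw": 18}
    - {"travel": [0,0,0],"roll": 8.5,"jaw": 18}
    - {"travel": [0,0,0],"roll": 8.5,"jaw": 18}
    - {"travel": [0,0,0],"roll": 8.5,"jaw": 18}
    - {"travel": [0,0,0],"roll": 8.5,"jaw": 18}

```text
clock: 21.15
tool_pos: [0.5111, 0.0767, 0.1396]
orientation: [-180.0, 0.0, -86.3]
force: [0.1, -0.6, -0.4]
opening: 0.0181
gripper_force: 0.0
```

Call:
apply_moves:
  targets:
    - {"travel": [0,0,0],"roll": 8.5,"jaw": 18}
    - {"travel": [0,0,0],"roll": 5.3,"jaw": 18}
    - {"travel": [0,0,0],"roll": 0,"jaw": 18}

```text
clock: 21.45
tool_pos: [0.5111, 0.0766, 0.1396]
orientation: [-180.0, 0.0, -99.8]
force: [-1.2, -0.6, 0.2]
opening: 0.0182
gripper_force: 0.0
```

```bash
python3 -c "
from h import *
where(3);tabs()
im,K,d,T=shot('wrist');f=frame(np.array([.5892,.1197]),-10)
for k in('white','yellow'):
  for c,s in blobs(im,k,300)[1]:
    p=f(ray(c,.0635,K,d,T)[0])*1000
    if abs(p[0])<112 and -190<p[1]<30: print('w',k,c,s,p)"
```

```text
z [139.5572 139.5604 139.5696] uv [-69.2998 -55.8917] mean [-69.3827 -55.934 ] rpy [-179.9926    0.0109  -99.5394] open 0.01790619073015082 t 21.55 F [-0.6195 -0.0409  0.5334]
white [173.8661 233.6161] 224 [  5.9971 -10.836 ]
white [198.2842 239.5789] 95 [  2.0097 -59.6849]
yellow [229.6848 267.5978] 184 [ -41.8634 -129.9681]
w white [214.9884 265.6238] [ 190  242   51   48 1890] [ -3.5712 -57.7809]
w white [280.647  310.1313] [264 291  30  49 830] [-43.8257 -27.1882]
w white [360.623  310.1921] [348 291  30  49 833] [-95.8088 -27.5211]
w white [ 95.3509 360.1582] [  63  349   66   22 1043] [85.5224 12.7668]
w yellow [269.5553 357.0334] [266 326  10  62 389] [-35.2864   8.4821]
w yellow [371.77  357.315] [366 326  11  62 400] [-104.895     8.1982]
```

C is centred at about (-2,-57) and yellow is unmoved. Now behind C and push.

Call:
apply_moves:
  targets:
    - {"travel": [15,-34,0],"roll": 0,"jaw": 18}
    - {"travel": [15,-34,0],"roll": 0,"jaw": 18}
    - {"travel": [0,0,30],"roll": 0,"jaw": 18}
    - {"travel": [0,0,20],"roll": 0,"jaw": 18}
    - {"travel": [0,0,10],"roll": 0,"jaw": 18}
    - {"travel": [0,0,0],"roll": 0,"jaw": 18}
    - {"travel": [-4,0,0],"roll": 0,"jaw": 18}
    - {"travel": [-4,0,0],"roll": 0,"jaw": 18}
    - {"travel": [-6,0,0],"roll": 0,"jaw": 18}
    - {"travel": [-6,0,0],"roll": 0,"jaw": 18}

```text
clock: 22.65
tool_pos: [0.5772, 0.0562, 0.0803]
orientation: [-179.9, 0.0, -99.7]
force: [-0.5, -0.2, -0.5]
opening: 0.0178
gripper_force: 0.0
```

Call:
apply_moves:
  targets:
    - {"travel": [-6,0,0],"roll": 0,"jaw": 18}
    - {"travel": [-6,0,0],"roll": 0,"jaw": 18}
    - {"travel": [-6,0,0],"roll": 0,"jaw": 18}
    - {"travel": [-4,0,0],"roll": 0,"jaw": 18}
    - {"travel": [0,0,0],"roll": 0,"jaw": 18}

```text
clock: 23.15
tool_pos: [0.5806, 0.0776, 0.0794]
orientation: [-180.0, 0.0, -99.7]
force: [-0.8, -0.8, 0.3]
opening: 0.0183
gripper_force: 0.0
```

```bash
python3 -c "
from h import *
where(3)
im,K,d,T=shot('wrist');f=frame(np.array([.5892,.1197]),-10)
for c,s in blobs(im,'white',150)[1]:
    p=f(ray(c,.0635,K,d,T)[0])*1000
    if abs(p[0])<30 and -190<p[1]<30: print('w',c,s,p)"
```

```text
z [79.3863 79.3478 79.3593] uv [ -1.2431 -43.5184] mean [ -1.195 -43.249] rpy [179.9873  -0.0065 -99.704 ] open 0.01786045430006704 t 23.25 F [-1.0553 -0.7446  0.3912]
w [280.6715 310.1847] [264 291  30  49 834] [ 16.9618 -46.5527]
w [360.5838 310.1496] [349 291  29  49 829] [-20.2126 -46.7329]
w [320.6275 331.0015] [301 321  40  19 655] [ -1.6731 -35.6395]
w [318.8105 393.6817] [ 277  373   88   35 1351] [-0.9097  0.4746]
w [320.7363 375.3185] [300 372  42  10 292] [ -1.8353 -10.6094]
```

C is in the cradle, seen in the same place as B was.

Call:
apply_moves:
  targets:
    - {"travel": [-5,0,0],"roll": 0,"jaw": 18}
    - {"travel": [-5,0,0],"roll": 0,"jaw": 18}
    - {"travel": [-5,0,0],"roll": 0,"jaw": 18}
    - {"travel": [-5,0,0],"roll": 0,"jaw": 18}
    - {"travel": [-5,0,0],"roll": 0,"jaw": 18}
    - {"travel": [-3,0,0],"roll": 0,"jaw": 18}
    - {"travel": [0,0,0],"roll": 0,"jaw": 18}
    - {"travel": [0,0,0],"roll": 0,"jaw": 18}
    - {"travel": [4,0,0],"roll": 0,"jaw": 18}
    - {"travel": [0,0,-30],"roll": 0,"jaw": 18}

```text
clock: 24.3
tool_pos: [0.5818, 0.0991, 0.1061]
orientation: [179.6, -0.2, -99.8]
force: [0.1, 0.5, 0.1]
opening: 0.0177
gripper_force: 0.0
```

Call:
apply_moves:
  targets:
    - {"travel": [0,0,-45],"roll": 0,"jaw": 18}
    - {"travel": [0,0,-45],"roll": 0,"jaw": 18}
    - {"travel": [40,0,-30],"roll": 0,"jaw": 18}
    - {"travel": [40,0,0],"roll": 0,"jaw": 18}
    - {"travel": [40,0,0],"roll": 0,"jaw": 18}
    - {"travel": [0,0,0],"roll": 0,"jaw": 18}
    - {"travel": [0,0,0],"roll": 0,"jaw": 18}

```text
clock: 25.0
tool_pos: [0.564, -0.0189, 0.2297]
orientation: [-180.0, 0.0, -99.8]
force: [-0.1, 0.2, 0.8]
opening: 0.0181
gripper_force: 0.0
```

```bash
python3 -c "
from h import *
where(2);im=tabs()
b=shot('scene')[0][190:330,340:510]
cv2.imwrite('pics/c6.png',np.hstack([cv2.resize(im[160:320,110:290],(390,400)),cv2.resize(b,(390,400))])[:,:,::-1])"
```

```text
z [229.7078 229.5737] uv [  -0.6939 -140.0501] mean [  -0.7446 -140.4677] rpy [-179.9875    0.0121  -99.7834] open 0.01793803027668959 t 25.05 F [-0.0861 -0.4311  0.3497]
white [233.0533 178.1933] 150 [ 134.599  -102.0958]
white [157.6695 237.6234] 239 [-6.7161 18.1261]
yellow [233.0366 267.3537] 82 [ -40.3828 -136.1868]
```

View pics/c6.png

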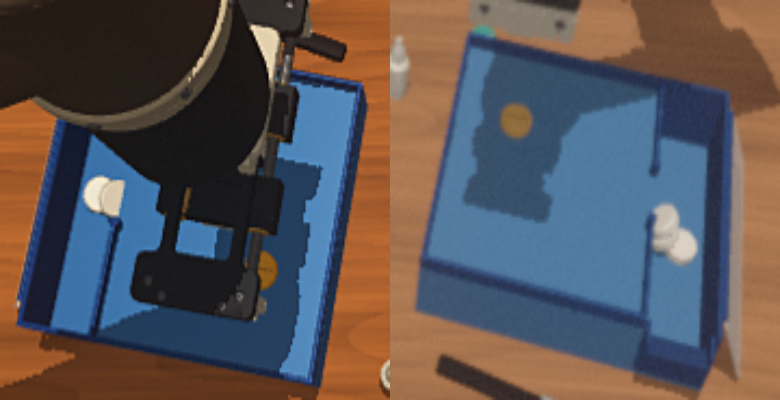

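```bash
python3 -c "
from h import *
f=frame(np.array([.5892,.1197]),-10)
im,K,d,T=shot('scene')
for n,p in dict(C=(459.9,266.3),A=(467.7,276.8)).items():
  for z in(.01,.02,.03,.04,.046,.059): print(n,z,f(ray([p],z,K,d,T)[0])*1000)
im,K,d,T=shot('top')
for z in(.014,.03,.046,.059): print('top C',z,f(ray([(166.5,239.2)],z,K,d,T)[0])*1000,'A',f(ray([(155,238)],z,K,d,T)[0])*1000)
"
```

```text
C 0.01 [-22.6763  25.8378]
C 0.02 [-14.1113  23.868 ]
C 0.03 [-5.5462 21.8982]
C 0.04 [ 3.0188 19.9285]
C 0.046 [ 8.1578 18.7466]
C 0.059 [19.2923 16.1859]
A 0.01 [ 2.6088 43.9487]
A 0.02 [10.8705 41.7616]
A 0.03 [19.1321 39.5745]
A 0.04 [27.3938 37.3875]
A 0.046 [32.3507 36.0752]
A 0.059 [43.0909 33.2321]
top C 0.014 [ 0.1691 17.9461] A [-1.1231 41.4827]
top C 0.03 [-2.1601 12.3827] A [-3.4299 35.5113]
top C 0.046 [-4.4892  6.8194] A [-5.7366 29.5399]
top C 0.059 [-6.3817  2.2992] A [-7.6108 24.6882]
```

Casting both views' rays puts C's top at about z = 0.034 m, so its centre is near 0.03 m. That is well below the 0.046 m limit, inside the trough on top of the others. Yellow lies flat on the deck and the arm is clear, so I hand in.

```bash
python3 -c "
from plant import ctrl
print(ctrl.close_job())"
```

```text
the job is handed in; nothing more can be done
None
```

I handed the job in at about 25 s: the last pictures show all three white tablets in the trough, pushed through the gate one at a time, and the yellowed tablet still on the deck; the hand-in gave no verdict.

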